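Refit the junction box cover and press on its snap cap

ROBOT

A 7-joint arm with a two-finger parallel gripper is mounted at the origin on the work surface. World frame = base frame: x ahead of the robot, y to its left, z up, the work surface at z = 0. Lengths are in m, angles in rad, forces in N, time in s.
With the tool pointing down it reaches from about 0.425 to 0.925 m from the base axis. Payload 6.8 kg.
Tool frame: the origin (TCP) lies on the centre line of the jaws, within the pads' length; the fingertips stand bot.finger_overhang ahead of it and the grasp point (between the pads) lies 3 mm ahead of it (bot.finger_overhang is the distance from the TCP to the fingertips, in m); z points along the fingers, y is the direction in which the jaws open and shut (so a half turn about z gives the same grasp; the last joint's range is limited). The gripper opens to 85 mm and grips with 20 to 120 N. Pads are 22 mm wide; open, the fingers measure 114 mm over their backs; the gripper's body (76 mm by 85 mm) begins 54 mm behind the grasp point. The pads swing forward as they close: fully open they stand 13 mm farther back than shut.
Start: joints at [-1.276, 0.477, 0.022, 1.555, -0.011, 1.109, -0.083], TCP at [0.265, 0.621, 0.253] pointing down, gripper open.
Joint ranges: [-2.96, 2.96], [-0.34, 2.1], [-1.41, 1.46], [0.24, 2.44], [-1.37, 4.51], [0.17, 1.92], [-2.96, 2.96]. Speed limits (rad/s): [2.39, 2.39, 3.14, 3.14, 3.14, 3.14, 3.14].

INTERFACE

Orientations are given as a unit quaternion [w, x, y, z].
In Python, from station import bot gives the robot as it stands.
- The arm moves only by the tool drive_tool, never from a script. Its argument "increments" is text: rows parted by semicolons, each of 4 numbers parted by spaces: the shift along the world's x, y, z in m, then the turn about the world's z in rad. In form: tx ty tz spin; .... A call has 1 to 12 rows; each row shifts and turns the commanded pose from where the row before left it; what a row does not reach is not made up. A row lasts 1/12 s, in which the tool goes at most 41.7 mm and 7.16 degrees, less where a joint would pass 70% of its speed; a pose out of reach is approached as far as the arm can. A call is refused whole if a number of a shift passes 0.0417 or a number of a turn 0.125, either way. A call with a gripper value outside its range is refused whole. "grip" is the opening, from 0 (shut) to 1 (fully open), set as the call begins (left out, the last holds). The fingers move at their own pace and stop on an object; "squeeze" is the grip in N (left out, the last holds). Time passes only in rows, so rows that do not move let the fingers close. It gives the time, the measured TCP pose, the force and the opening at its end, in the units of the state.
- bot.get_obs(): the state, without advancing time (a new reading comes with each control period).
- bot.read_camera(name): name is "side" or "top" or "wrist"; returns the picture (420x560x3 uint8, red, green, blue); there is no depth.
- bot.calibration(name): a dict with "fx", "fy", "cx", "cy" (pixels), "camera_from_world" (4x4, takes a point from world to camera coordinates). Camera axes: x right, y down, z forward; pixel columns grow to the right and rows downward; lengths in m; the calibration is good to about 2 mm. A picture is of the moment at which its call begins: read the wrist's pose just before it. calibration takes no time and is no camera call; for the wrist camera it gives the pose at the moment of the call.
- bot.hand_in(): hands the job in, once; it reports no verdict.
The state is a dict: "t": time; "q": joint angles; "joint_vel": joint speeds; "joint_torque": joint torques, N m; "eef_pos": TCP position; "tool_rot": TCP orientation; "contact_force": force on the tool from outside, world axes, zero at the start; "torque": the same for the moment, N m; "gripper_width": opening from 0.0 (shut) to 1.0 (fully open).
Only numpy, scipy, OpenCV 4.12 (cv2) and the standard library are available. Lean on these libraries where they do the work, as an engineer would, in place of code of your own. Each camera call takes 0.05 s, during which the arm holds its last target.

TASK

Close up the open junction box on the workbench: set its loose cover plate back over the two locating pins and the stud so that it lies flush on the box, then push the loose round snap cap onto the stud until it clicks and sits flat on the cover. Keep pressing after the click and finish like that, with the gripper still on the cap holding it firmly down (about 10 N): do not let go. Leave the other things on the bench where they are.

Things in the scene. Friction and masses are not known exactly. Their poses are not given: they have to be found in the camera images.
- junction_box: Grey open-topped junction box fixed to the bench, 156 (its x) x 92 (y) x 52 mm high. Origin: centre of its underside; z up. The cover lies on its rim, 52 mm up. Two pointed steel pins, 7 mm across, at x, y = (66, 34) and (-66, -34) mm, tips 67.5 mm above the bench; a thicker stud at (-45, 0). Two 17 mm conduits leave its -y side and enter the bench 109 mm from the centre; end lugs reach x = +-94.
- stud_seat (a point): Point on the axis of the box's steel stud, level with the seated cover's upper face (58 mm above the bench); axes as the box. The shank is 19 mm across and tapers to a nose 8 mm across, 21 mm above this point; four sprung steel balls stand out of it to 25.6 mm across, centres 9 mm above this point.
- cover_handle (a point): Centre of the bow handle's crossbar on the loose cover plate (axes as the plate, z up, starts flat on the bench). Crossbar 11 mm thick (x), 70 long (y), 12 high; its legs are 50 mm apart. This point is 26 mm above the plate's upper face, 32 above its underside, at x, y = (15, 0) mm from the plate's centre. Seated, it is at (15, 0, 84) mm in the box's frame.
- cover_hole (a point): Centre of the stud hole (31 mm across) in the cover's upper face, at (-45, 0) mm from the plate's centre; on stud_seat when seated. Plate: grey, 160 (x) x 96 (y) x 6 mm, about 0.2 kg. Its two 10 mm pin holes are at (66, 34) and (-66, -34) mm from the plate's centre, so it fits one way round only, x and y along the box's x and y.
- cap_middle (a point): Middle of the loose black snap cap: a finely fluted cylinder 40 mm across, 34 mm high, about 50 g, closed on top, standing mouth down on the bench. On its axis, 17 mm above the rim, z up. The mouth is 22 mm across, with a lip 3 mm high and a wider groove, 24 mm deep in all.
- cap_rim (a point): Centre of the cap's mouth, at the rim. Pushed down over the stud, the lip meets the balls about 13 mm above the seated cover; forcing it past them takes roughly 8 to 18 N, then the resistance drops and the cap snaps down until the rim lies on the cover, this point on stud_seat. It stays on by itself.
- screwdriver_grip (a point): Bystander: screwdriver lying on the bench, 190 mm; this point is on its handle.
- ladder_foot_middle (a point): Bystander: black rubber ladder foot, a flared dome 60 mm across with a neck, 42 mm high; half-way up.
- brush_grip (a point): Bystander: flat wooden-handled brush lying on the bench, 200 mm; this point is on its handle.
- hygrometer_middle (a point): Bystander: round white dial hygrometer, 72 mm across, standing on a foot, 82 mm high; middle of the dial body.
- wax_jar_middle (a point): Bystander: amber glass jar with a metal lid, 58 mm across, 55 mm high; half-way up.
- table_foot_middle (a point): Bystander: turned dark wooden table foot, 56 mm across, 86 mm high, standing; half-way up.
- foam_block_middle (a point): Bystander: white foam block 70 x 100 x 30 mm; its centre.
Not all that is in view belongs to the job. Of the things that look like the part that bears cover_handle, the middle-sized one is meant.

How it is judged:
By the outcome, as a careful person would: the job done as asked, in the order asked, and still so for the second after the job is handed in, while the arm keeps its last pose, push and grip.
It also fails if it takes over 64 s, if anything falls off the work surface, if the arm or the gripper's body presses on something with over 40 N, if the wrist force passes 120 N, or if a joint passes its speed limit or range.

## Working session

There is one attempt and no reset: what is moved stays moved. The work goes in short steps, Python scripts to look and compute and a tool call to move; the robot and the scene stay as the last step left them, time stands still between calls to the robot, and variables do not carry over. Pictures are saved under pics/ and viewed, and the job is handed in when it is done.

Besides the shell and the picture viewer there is one more tool, called after "Request:" in YAML: its name, and indented under it one key for each argument. drive_tool: Moves the arm, as the interface text tells. Its arguments: {"type":"object","properties":{"increments":{"type":"string"},"grip":{"type":"number"},"squeeze":{"type":"number"}},"required":["increments"]}

```bash
ls; mkdir -p pics; python3 - <<'E'
from station import bot
import cv2
print(bot.get_obs(), bot.finger_overhang)
for n in ("side","top","wrist"):
    c=bot.calibration(n); print(n,c)
    cv2.imwrite(f"pics/{n}0.png",bot.read_camera(n)[:,:,::-1])
E
```

```text
pics
{'t': 0.0, 'q': array([-1.27611819,  0.47781523,  0.02234763,  1.55645404, -0.01153585,
        1.1093224 , -0.08310255]), 'joint_vel': array([-7.99040151e-04,  1.63047866e-03,  1.04611280e-03, -1.69239800e-05,
        5.58129576e-04,  2.32311139e-03, -7.83371157e-04]), 'joint_torque': array([ 1.62850196e-03, -5.96453297e+01,  1.60866302e+00, -2.81178224e+01,
        1.24620119e-02,  9.40742641e-03, -2.60567691e-05]), 'eef_pos': array([0.26437049, 0.62046339, 0.2523146 ]), 'tool_rot': array([-1.32142353e-04,  2.00032380e-01,  9.79788840e-01, -9.26213210e-04]), 'contact_force': array([ 0.48416813, -0.57005743, -0.24576053]), 'torque': array([-0.00565674, -0.04942502, -0.03170399]), 'gripper_width': 0.9966823104529263} 0.022
side {'fx': 387.6156139123356, 'fy': 387.6156139123356, 'cx': 281.6229205560003, 'cy': 209.55180612556546, 'camera_from_world': array([[ 0.67015897, -0.74180163, -0.02484546, -0.34612184],
       [-0.41792672, -0.34947703, -0.83857204,  0.28824686],
       [ 0.61337119,  0.57236015, -0.54422389,  0.99974712],
       [ 0.        ,  0.        ,  0.        ,  1. 
[... 157 characters left out ...]
55e-03, -9.99915869e-01,  1.28804872e-02,
        -3.96235758e-03],
       [-9.88785330e-01, -4.08743400e-04, -1.49343242e-01,
         5.10609943e-01],
       [ 1.49335943e-01, -1.29648435e-02, -9.88701517e-01,
         1.43453346e+00],
       [ 0.00000000e+00,  0.00000000e+00,  0.00000000e+00,
         1.00000000e+00]])}
wrist {'fx': 313.4107106608429, 'fy': 313.4107106608429, 'cx': 280.46285016756826, 'cy': 211.86156989370306, 'camera_from_world': array([[ 0.39154018,  0.92015801, -0.00235   , -0.67356465],
       [ 0.88331685, -0.37514585,  0.28109951, -0.03765228],
       [ 0.25777437, -0.11213755, -0.95967575,  0.37987474],
       [ 0.        ,  0.        ,  0.        ,  1.        ]])}
```

View pics/top0.png

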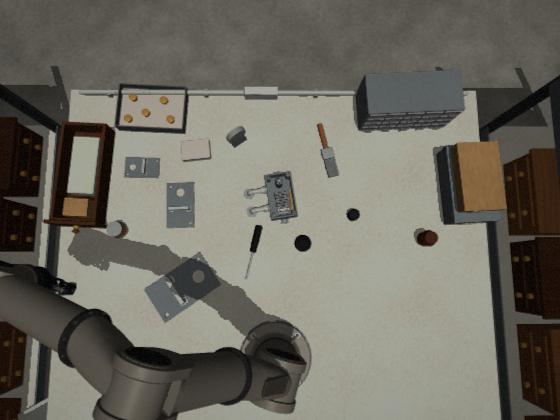

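View pics/side0.png

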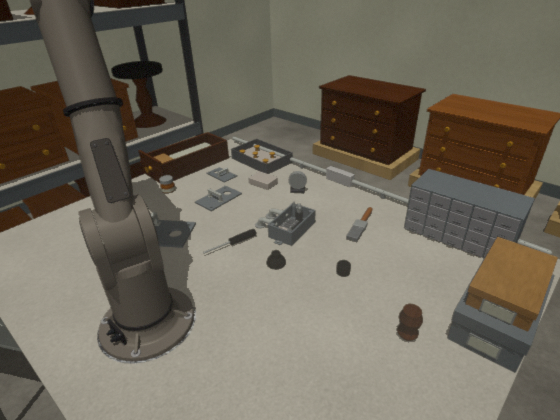

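View pics/wrist0.png

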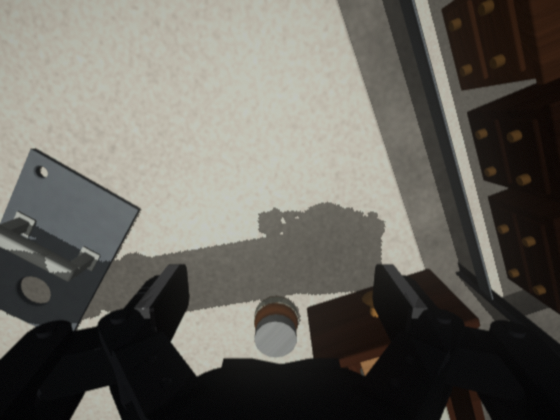

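The top view shows three plates: small (142,167), medium (181,205) and large (183,287). The 160x96 mm plate should span about 48x29 px, which fits the medium one. The cap candidates are (353,214), which is small and black, and (303,243), the larger ladder foot. I'll check both in enlarged crops.

```bash
cat > h.py <<'E'
import numpy as np, cv2
from station import bot
def ray(c,u,v):
    M=c["camera_from_world"];R=M[:3,:3];o=-R.T@M[:3,3]
    d=R.T@np.array([(u-c["cx"])/c["fx"],(v-c["cy"])/c["fy"],1]);return o,d
def at(c,u,v,z):
    o,d=ray(c,u,v);return o+d*(z-o[2])/d[2]
def proj(c,P):
    P=np.atleast_2d(P);M=c["camera_from_world"];p=P@M[:3,:3].T+M[:3,3]
    return np.c_[c["fx"]*p[:,0]/p[:,2]+c["cx"],c["fy"]*p[:,1]/p[:,2]+c["cy"]]
def crop(img,u0,v0,w,h,k,fn):
    cv2.imwrite(fn,cv2.resize(img[v0:v0+h,u0:u0+w],None,fx=k,fy=k,interpolation=cv2.INTER_CUBIC))
E
python3 - <<'E'
from h import *
t=cv2.imread("pics/top0.png"); crop(t,110,145,270,115,2.96,"pics/c1.png")
crop(t,150,170,150,70,5.3,"pics/c2.png")
crop(cv2.imread("pics/side0.png"),190,160,180,120,4.4,"pics/c3.png")
E
```

```text
(no output)
```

View pics/c1.png

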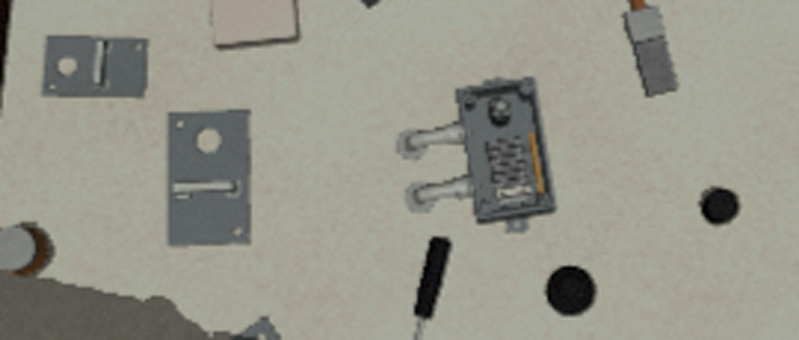

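View pics/c2.png

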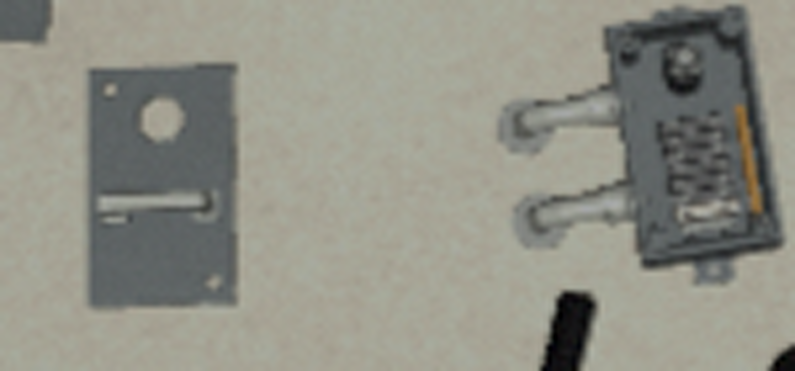

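View pics/c3.png

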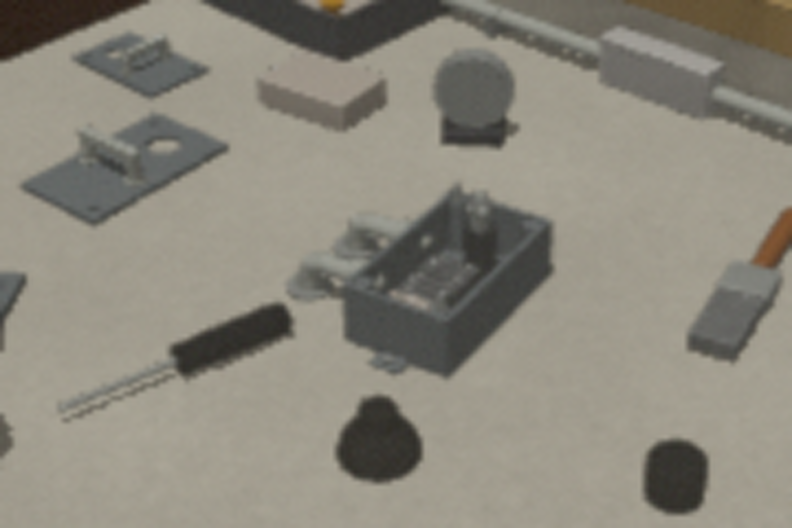

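Confirmed: the medium plate is at (181,205), with its hole toward the top of the image, the same way round as the box (conduits left, stud up). The cap is the small plain cylinder at (353,214); the domed ladder foot is at (303,243). Next I'll measure coarse poses.

```bash
cat >> h.py <<'E'
def fit(c,uv,local,z,flipz=None):
    """yaw+xy fit of local (x,y) points with heights z"""
    W=np.array([at(c,u,v,zz)[:2] for (u,v),zz in zip(uv,z)]);L=np.array(local)
    Wc=W-W.mean(0);Lc=L-L.mean(0)
    yaw=np.arctan2((Lc[:,0]*Wc[:,1]-Lc[:,1]*Wc[:,0]).sum(),(Lc*Wc).sum())
    R=np.array([[np.cos(yaw),-np.sin(yaw)],[np.sin(yaw),np.cos(yaw)]])
    o=W.mean(0)-R@L.mean(0)
    res=(W-(L@R.T+o))*1000
    return o,yaw,res
E
python3 - <<'E'
from h import *
np.set_printoptions(precision=4,suppress=True)
c=bot.calibration("top")
f=lambda a:[((x+.5)/5.3-.5+150,(y+.5)/5.3-.5+170) for x,y in a]
# plate: up-left in image = world +x,+y = local -x,-y
pl=f([(90,68),(236,65),(236,304),(89,306),(162,119),(111,91),(214,282)])
L=[(-.08,-.048),(-.08,.048),(.08,.048),(.08,-.048),(-.045,0),(-.066,-.034),(.066,.034)]
print(fit(c,pl,L,[.006]*7))
bx=f([(607,27),(744,8),(780,243),(645,265)])
L=[(-.078,-.046),(-.078,.046),(.078,.046),(.078,-.046)]
print(fit(c,bx,L,[.052]*4))
print("cap",at(c,353,213.5,.034), "foot",at(c,303,243,.03))
s=bot.calibration("side"); 
print("cap side", at(s,190+676/4.4,160+478/4.4,.017))
E
```

```text
(array([0.5145, 0.3363]), np.float64(-3.1116494308251617), array([[ 0.7126,  0.4959],
       [-0.0091, -0.8415],
       [-0.5325, -0.4581],
       [ 1.0485,  0.0294],
       [-0.328 ,  0.4146],
       [-1.3443,  0.3583],
       [ 0.4527,  0.0013]]))
(array([ 0.5407, -0.0155]), np.float64(-2.9907332132518407), array([[ 1.0332, -0.7461],
       [ 0.0044,  0.8324],
       [-0.322 ,  2.0535],
       [-0.7156, -2.1398]]))
cap [ 0.4792 -0.2664  0.034 ] foot [ 0.3778 -0.0926  0.03  ]
cap side [ 0.4779 -0.278   0.017 ]
```

Request:
drive_tool:
  increments: "0.0235 -0.0285 0 -0.1138;0.0235 -0.0285 0 -0.1138;0.0235 -0.0285 0 -0.1138;0.0235 -0.0285 0 -0.1138;0.0235 -0.0285 0 -0.1138;0.0235 -0.0285 0 -0.1138;0.0235 -0.0285 0 -0.1138;0.0235 -0.0285 0 -0.1138;0.0235 -0.0285 0 -0.1138;0.0235 -0.0285 0 -0.1138;0 0 0 0;0 0 0 0"

```text
t: 1.15
eef_pos: [0.5012, 0.3333, 0.2533]
tool_rot: [0.001, 0.698, 0.716, -0.0]
contact_force: [-0.4, 0.4, -0.4]
gripper_width: 0.996
```

```bash
cat > look.py <<'E'
import sys,pickle
from h import *
np.set_printoptions(precision=4,suppress=True)
n,tag=sys.argv[1],sys.argv[2]
o=bot.get_obs();c=bot.calibration(n);im=bot.read_camera(n)
pickle.dump((c,o),open(f"pics/{tag}.pkl","wb"));cv2.imwrite(f"pics/{tag}.png",im[:,:,::-1])
a=o["tool_rot"];w,x,y,z=a
ty=np.array([2*(x*y-w*z),1-2*(x*x+z*z)])
print("t",o["t"],"p",o["eef_pos"],"tool y angle",np.arctan2(ty[1],ty[0]),"F",o["contact_force"],"g",o["gripper_width"])
E
python3 look.py wrist w1
```

```text
t 1.15 p [0.5012 0.3333 0.2533] tool y angle 0.02496356215543151 F [-0.3771  0.3917 -0.3549] g 0.9963573184893015
```

View pics/w1.png

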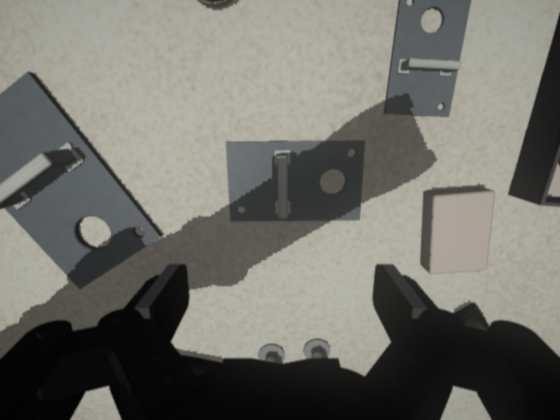

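```bash
python3 - <<'E'
from h import *
crop(cv2.imread("pics/w1.png"),215,130,160,100,5,"pics/c4.png")
E
```

```text
(no output)
```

View pics/c4.png

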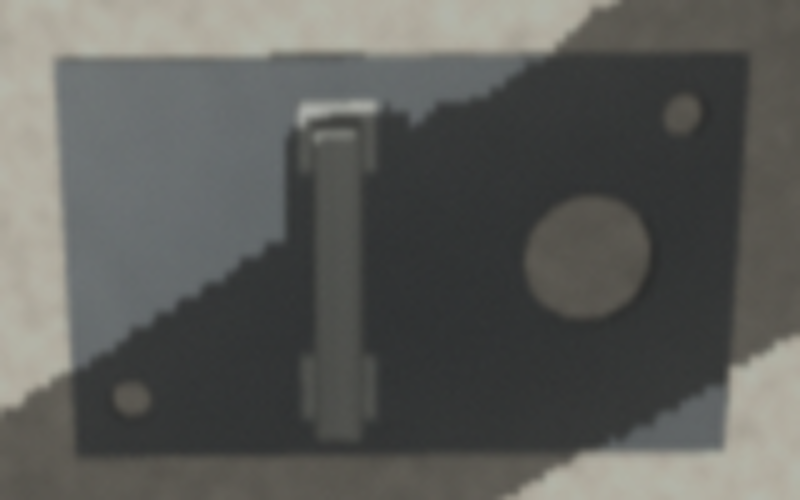

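```bash
python3 - <<'E'
from h import *
import pickle
np.set_printoptions(precision=4,suppress=True)
c,o=pickle.load(open("pics/w1.pkl","rb"))
f=lambda a:[((x+.5)/5-.5+215,(y+.5)/5-.5+130) for x,y in a]
uv=f([(56,58),(748,54),(723,449),(77,456),(588,257),(682,114),(132,399)])
L=[(.08,-.048),(-.08,-.048),(-.08,.048),(.08,.048),(-.045,0),(-.066,-.034),(.066,.034)]
p,yaw,r=fit(c,uv,L,[.006]*7);print(p,yaw,yaw+np.pi);print(r)
R=np.array([[np.cos(yaw),-np.sin(yaw)],[np.sin(yaw),np.cos(yaw)]])
print("handle",p+R@[.015,0])
h=f([(338,136),(338,440)]);a=[at(c,*q,.038) for q in h];print("bar",a,(a[0]+a[1])/2)
E
```

```text
[0.5184 0.3337] -3.106830832675396 0.034761820914396946
[[ 0.7367 -0.0165]
 [-0.3036 -0.6388]
 [-0.1986  0.1315]
 [ 0.2967 -0.1708]
 [-0.3185  0.4629]
 [-0.7386 -0.122 ]
 [ 0.5259  0.3537]]
handle [0.5034 0.3332]
bar [array([0.5025, 0.3664, 0.038 ]), array([0.5044, 0.2986, 0.038 ])] [0.5034 0.3325 0.038 ]
```

Request:
drive_tool:
  increments: "0.002 0 -0.03 0.01;0 0 -0.03 0;0 0 -0.03 0;0 0 -0.03 0;0 0 -0.03 0;0 0 -0.03 0;0 0 -0.02 0;0 0 -0.01 0;0 0 -0.005 0;0 0 0 0"
  grip: 0.5

```text
t: 2.03
eef_pos: [0.5007, 0.3369, 0.0377]
tool_rot: [-0.0, 0.692, 0.722, -0.0]
contact_force: [-0.7, -0.3, 0.7]
gripper_width: 0.496
```

```bash
python3 look.py wrist w2
```

```text
t 2.0333 p [0.5007 0.3369 0.0377] tool y angle 0.04179227251994899 F [-0.7321 -0.337   0.6843] g 0.4963215331524292
```

View pics/w2.png

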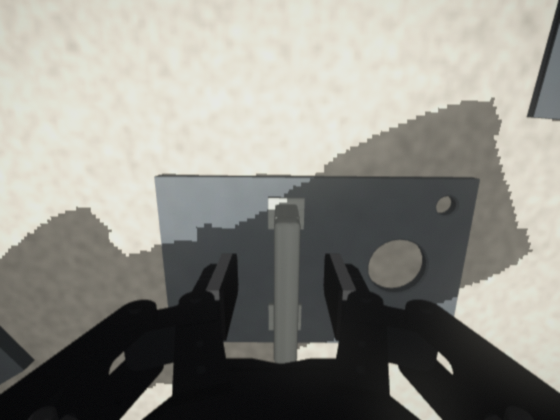

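The handle bar is at u≈287 and the pads' middle at u≈281, so the tool is about 3 mm short in x. I'll nudge it and close.

Request:
drive_tool:
  increments: "0.0027 -0.0035 0 -0.006;0 0 0 0;0 0 0 0"

```text
t: 2.33
eef_pos: [0.5053, 0.3325, 0.0396]
tool_rot: [0.0, 0.695, 0.719, 0.001]
contact_force: [0.2, -0.1, 0.2]
gripper_width: 0.505
```

Request:
drive_tool:
  increments: "0 0 0 0;0 0 0 0;0 0 0 0;0 0 0 0;0 0 0 0;0 0 0 0"
  grip: 0
  squeeze: 80

```text
t: 2.83
eef_pos: [0.5044, 0.3327, 0.0389]
tool_rot: [-0.0, 0.695, 0.719, 0.0]
contact_force: [-1.2, -1.0, 5.1]
gripper_width: 0.109
```

Request:
drive_tool:
  increments: "0 0 0.005 0;0 0 0.015 0;0 0 0.03 0;0 0 0.04 0;0 0 0.04 0;0 0 0.04 0;0 0 0.03 0;0 0 0 0"

```text
t: 3.5
eef_pos: [0.5073, 0.3341, 0.2454]
tool_rot: [0.001, 0.695, 0.719, 0.006]
contact_force: [1.3, 0.2, -1.7]
gripper_width: 0.109
```

```bash
python3 look.py wrist w3; python3 - <<'E'
from h import *
import pickle
c,o=pickle.load(open("pics/w3.pkl","rb"))
for v in (0,80,150,200): print(v, at(c,280,v,.055)-o["eef_pos"])
E
```

```text
t 3.5 p [0.5073 0.3341 0.2454] tool y angle 0.03342251358678006 F [ 1.3487  0.2123 -1.6535] g 0.10948379894321858
0 [-0.00433035  0.17213831 -0.19044847]
80 [-0.00217392  0.10770371 -0.19044847]
150 [-4.28320866e-05  4.40259713e-02 -1.90448469e-01]
200 [ 0.0016441  -0.0063802  -0.19044847]
```

View pics/w3.png

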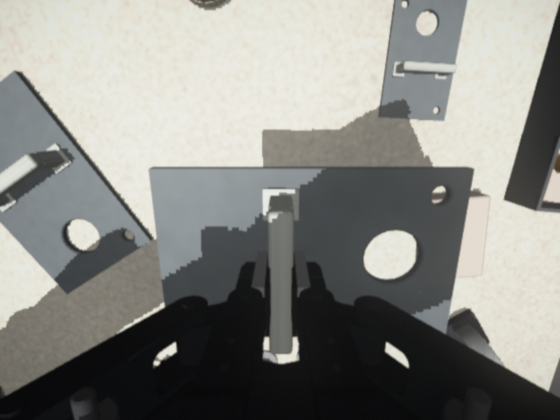

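Request:
drive_tool:
  increments: "0.0016 -0.02 0 0.01;0.0016 -0.035 0 0.01;0.0016 -0.0415 0 0.01;0.0016 -0.0415 0 0.01;0.0016 -0.0415 0 0.01;0.0016 -0.0415 0 0.01;0.0016 -0.0415 0 0.01;0.0016 -0.0415 0 0.01;0.0016 -0.0415 0 0.01;0.0016 -0.0415 0 0.01;0.0016 -0.0415 0 0.01;0.0016 -0.035 0 0.007"

```text
t: 4.55
eef_pos: [0.5218, -0.1339, 0.237]
tool_rot: [-0.001, 0.652, 0.758, -0.001]
contact_force: [-0.2, -0.5, -1.3]
gripper_width: 0.103
```

Request:
drive_tool:
  increments: "0 -0.01 0 0;0 0 0 0;0 0 0 0"

```text
t: 4.8
eef_pos: [0.5226, -0.1407, 0.237]
tool_rot: [-0.001, 0.652, 0.758, -0.001]
contact_force: [1.1, 0.4, -2.5]
gripper_width: 0.103
```

```bash
python3 look.py wrist w4;python3 look.py top t4
```

```text
t 4.8 p [ 0.5226 -0.1407  0.237 ] tool y angle 0.14963478726017834 F [ 1.082   0.4419 -2.5275] g 0.10251536262343883
t 4.85 p [ 0.523  -0.1395  0.2372] tool y angle 0.15202978437570905 F [-0.0215 -0.6387 -1.7386] g 0.10602610661394778
```

View pics/w4.png

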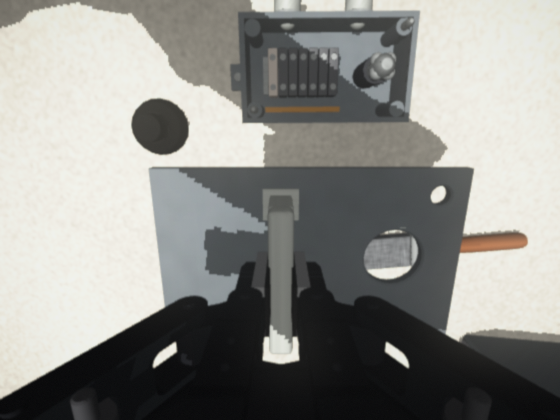

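View pics/t4.png

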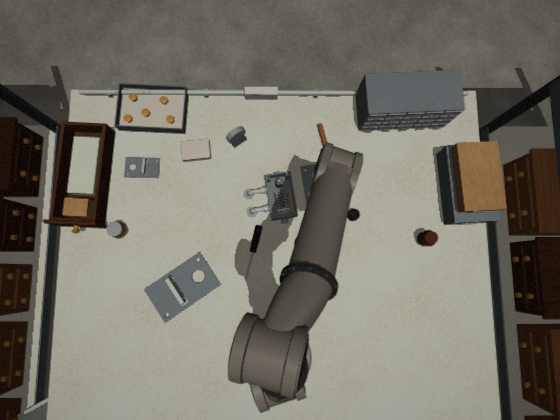

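```bash
python3 - <<'E'
from h import *
i=cv2.imread("pics/w4.png")
crop(i,230,0,200,130,4,"pics/c5.png");crop(i,140,155,340,190,2.35,"pics/c6.png")
E
```

```text
(no output)
```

View pics/c5.png

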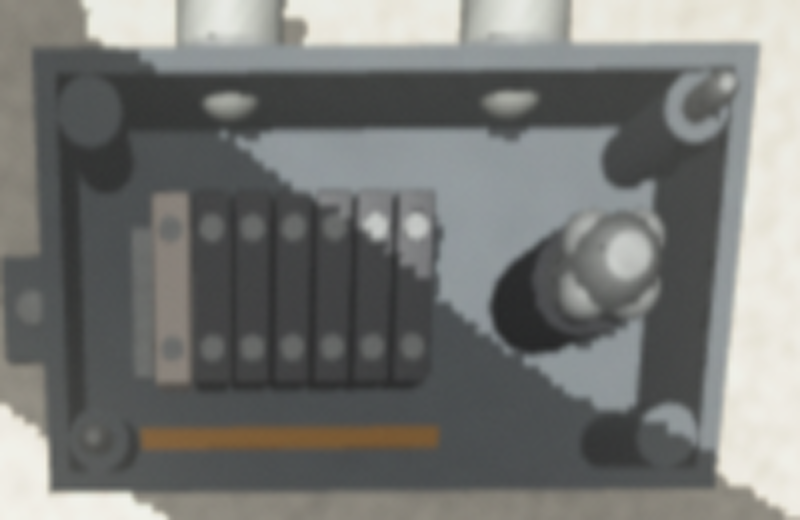

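View pics/c6.png

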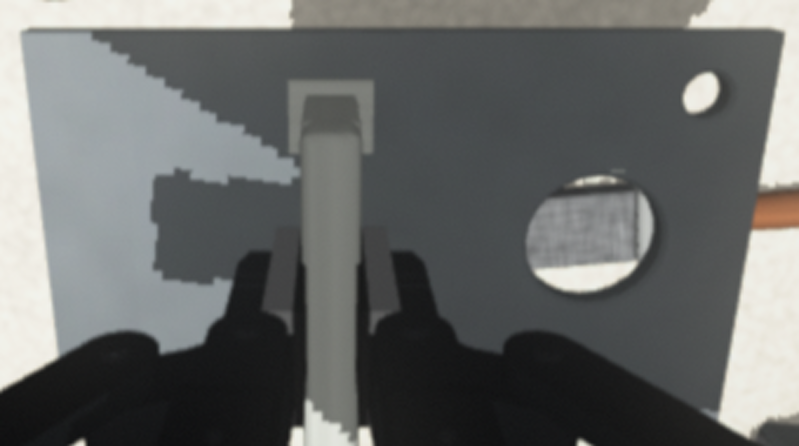

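```bash
cat > meas.py <<'E'
from h import *
import pickle
from scipy.optimize import least_squares
np.set_printoptions(precision=4,suppress=True)
def pose_fit(c,uv,L3,x0,free_z=False):
    L3=np.array(L3);uv=np.array(uv)
    def r(p):
        cs,sn=np.cos(p[2]),np.sin(p[2])
        W=np.c_[L3[:,0]*cs-L3[:,1]*sn+p[0],L3[:,0]*sn+L3[:,1]*cs+p[1],L3[:,2]+(p[3] if free_z else x0[3])]
        return (proj(c,W)-uv).ravel()
    s=least_squares(r,x0 if free_z else x0[:3],x_scale=.01);return s.x,s.fun.reshape(-1,2)
E
python3 - <<'E'
from meas import *
c,o=pickle.load(open("pics/w4.pkl","rb"))
f=lambda a,k,u,v:[((x+.5)/k-.5+u,(y+.5)/k-.5+v) for x,y in a]
uv=f([(34,47),(758,44),(714,486),(51,490),(95,437),(727,80),(627,252)],4,230,0)
L=[(.078,-.046,.052),(-.078,-.046,.052),(-.078,.046,.052),(.078,.046,.052),(.066,.034,.0675),(-.066,-.034,.0675),(-.045,0,.079)]
b,r=pose_fit(c,uv,L,[.54,-.015,-2.99,0]);print("box",b);print(r)
bz,r=pose_fit(c,uv,L,[.54,-.015,-2.99,0],True);print("box free z",bz)
uv=f([(22,30),(784,33),(593,236),(709,92)],2.35,140,155)
L=[(.08,-.048,0),(-.08,-.048,0),(-.045,0,0),(-.066,-.034,0)]
for fz in (0,1):
    p,r=pose_fit(c,uv,L,[.53,-.14,-2.99,.2041],bool(fz));print("plate",p);print(r)
    if not fz: P=p
print("need shift",b[:2]-P[:2],"spin",b[2]-P[2], o["eef_pos"])
E
```

```text
box [ 0.5461 -0.0207 -2.9843]
[[-0.538  -0.1698]
 [ 0.7108 -1.0793]
 [ 0.1701  0.3524]
 [-0.3291  0.5887]
 [-0.4106 -0.2764]
 [ 0.0786  0.3597]
 [ 0.2703  0.4997]]
box free z [ 0.5464 -0.0204 -2.9841 -0.0015]
plate [ 0.5374 -0.1378 -2.991 ]
[[-0.7934 -0.4444]
 [ 0.4782 -1.7346]
 [ 0.6089  1.7307]
 [-0.2566  0.9593]]
plate [ 0.5376 -0.1379 -2.9912  0.2033]
[[ 0.3776 -0.431 ]
 [-0.1269 -1.6574]
 [ 0.4458  1.3364]
 [-0.6764  0.8805]]
need shift [0.0088 0.117 ] spin 0.00672795167676421 [ 0.5226 -0.1407  0.237 ]
```

Request:
drive_tool:
  increments: "0.0015 0.0195 -0.005 0.002;0.0015 0.0195 -0.015 0.002;0.0015 0.0195 -0.02 0.002;0.0015 0.0195 -0.02 0;0.0015 0.0195 -0.02 0;0.0015 0.0195 -0.02 0;0 0 -0.01 0;0 0 0 0;0 0 0 0;0 0 0 0"

```text
t: 5.73
eef_pos: [0.5329, -0.0244, 0.1291]
tool_rot: [0.001, 0.65, 0.76, 0.0]
contact_force: [-0.2, 0.3, -1.4]
gripper_width: 0.107
```

```bash
python3 look.py wrist w5;python3 look.py side s5; python3 - <<'E'
from h import *
i=cv2.imread("pics/w5.png")
crop(i,340,160,140,130,4.5,"pics/c7.png");crop(cv2.imread("pics/side_s5.png") if 0 else cv2.imread("pics/s5.png"),230,160,120,100,6,"pics/c8.png")
E
```

```text
t 5.7333 p [ 0.5329 -0.0244  0.1291] tool y angle 0.1566930791293907 F [-0.1546  0.3471 -1.4495] g 0.10695762156111639
t 5.7833 p [ 0.5331 -0.0247  0.1294] tool y angle 0.15601734571316359 F [ 0.353  -0.3566 -1.6505] g 0.10964158426026359
```

View pics/w5.png

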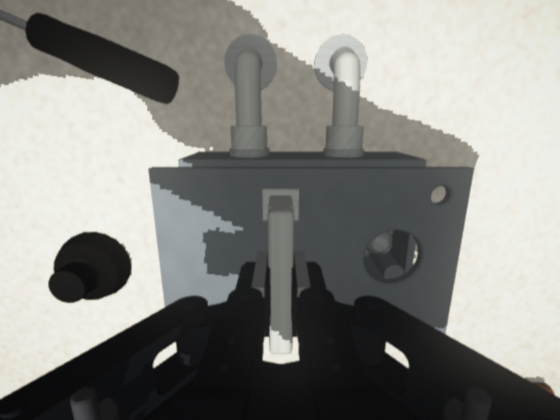

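View pics/c7.png

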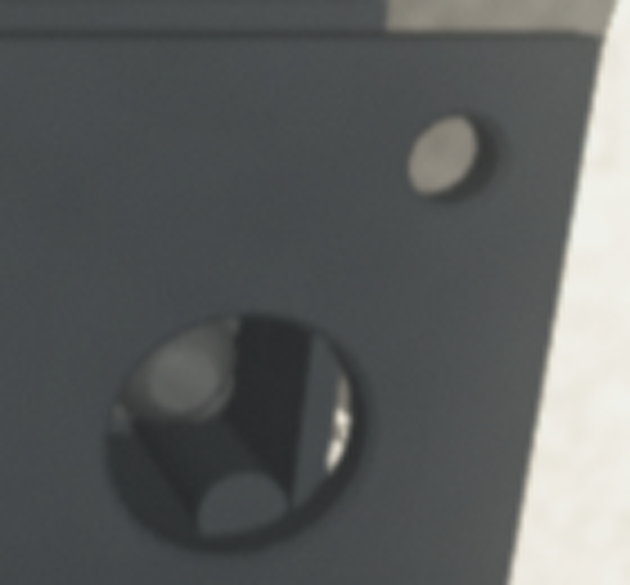

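View pics/c8.png

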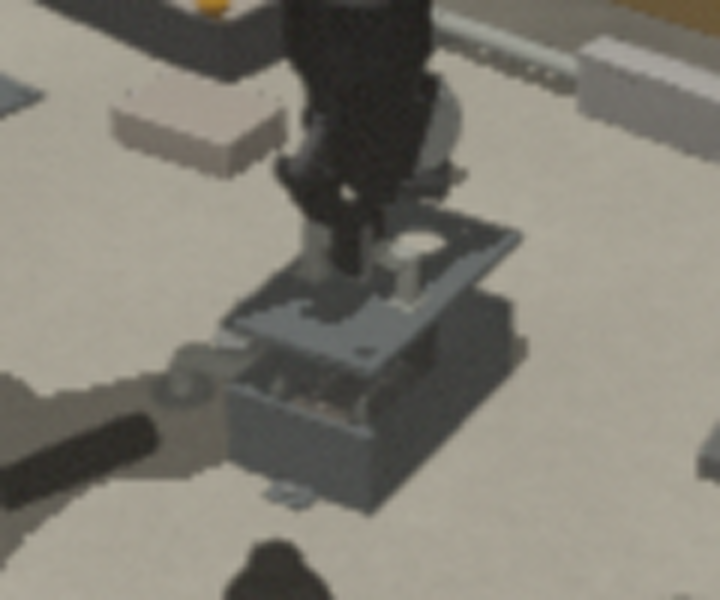

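```bash
python3 - <<'E'
from meas import *
c,o=pickle.load(open("pics/w5.pkl","rb"))
f=lambda x,y:((x+.5)/4.5-.5+340,(y+.5)/4.5-.5+160)
e=o["eef_pos"]
print("nose",at(c,*f(185,376),.079)[:2])
print("back box corners z52", at(c,180,163,.052)[:2], at(c,425,161,.052)[:2])
th=.156
hole=e[:2]-np.array([np.cos(th),np.sin(th)])*-.06
print("hole by gripper",hole,"by image",at(c,*f(236,432),e[2]-.0329)[:2])
print("pinhole img",at(c,*f(453,155),e[2]-.0329)[:2])
cs,sn=np.cos(th+np.pi),np.sin(th+np.pi); R=np.array([[cs,-sn],[sn,cs]])
print("pinhole by gripper",e[:2]+R@[-.081,-.034])
B=np.array([.5461,-.0207]);cs,sn=np.cos(-2.9843),np.sin(-2.9843); R=np.array([[cs,-sn],[sn,cs]])
for l in [(-.045,0),(.078,-.046),(-.078,-.046),(-.066,-.034),(.015,0)]: print(l,B+R@l)
s=bot.calibration("side")
# side: pin near corner & plate pinhole
print(proj(s,[*(B+R@[.066,.034]),.0675]),proj(s,[*(B+R@[-.045,0]),.079]))
E
```

```text
nose [ 0.591  -0.0137]
back box corners z52 [0.4636 0.01  ] [0.6158 0.0354]
hole by gripper [ 0.5922 -0.0151] by image [ 0.5918 -0.0137]
pinhole img [0.6072 0.0229]
pinhole by gripper [0.6077 0.0218]
(-0.045, 0) [ 0.5905 -0.0137]
(0.078, -0.046) [0.4619 0.0125]
(-0.078, -0.046) [0.6159 0.037 ]
(-0.066, -0.034) [0.606  0.0232]
(0.015, 0) [ 0.5313 -0.023 ]
[[289.8529 225.703 ]] [[298.7103 203.6292]]
```

Request:
drive_tool:
  increments: "-0.0013 0.0007 -0.005 0;0 0 -0.008 0;0 0 -0.006 0;0 0 0 0;0 0 0 0"

```text
t: 6.25
eef_pos: [0.5307, -0.0235, 0.1086]
tool_rot: [-0.0, 0.65, 0.76, -0.001]
contact_force: [-0.7, -0.2, -2.2]
gripper_width: 0.107
```

```bash
python3 look.py wrist w6; python3 look.py side s6; python3 - <<'E'
from h import *
i=cv2.imread("pics/w6.png")
crop(i,340,160,140,130,4.5,"pics/c9.png");crop(cv2.imread("pics/s6.png"),230,160,120,100,6,"pics/c10.png")
E
```

```text
t 6.25 p [ 0.5307 -0.0235  0.1086] tool y angle 0.1567153467871994 F [-0.7227 -0.2102 -2.178 ] g 0.10733746013197289
t 6.3 p [ 0.531  -0.0235  0.109 ] tool y angle 0.15678096878057066 F [ 0.1027 -1.0967 -1.549 ] g 0.10846492886053957
```

View pics/c9.png

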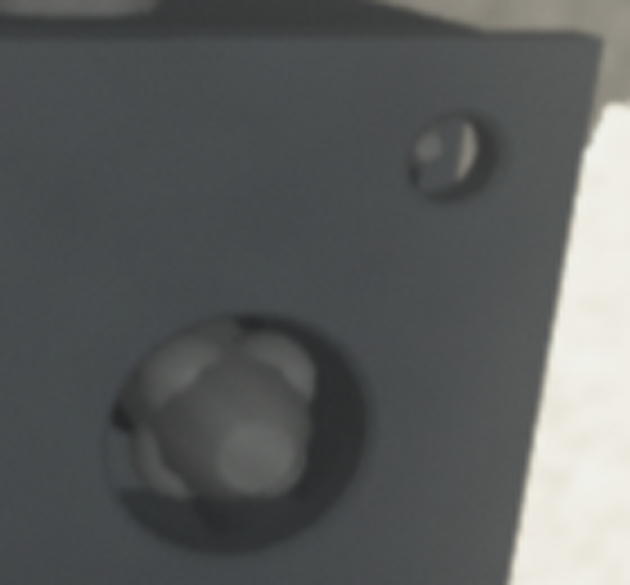

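View pics/c10.png

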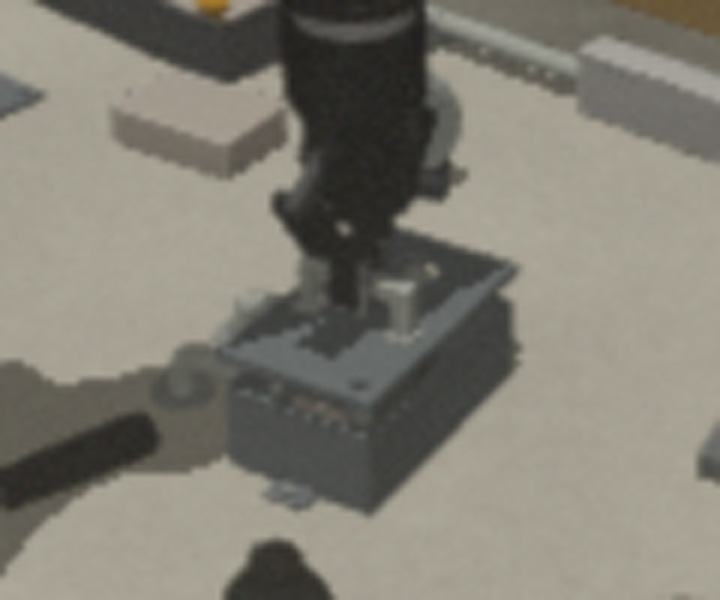

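```bash
python3 - <<'E'
from meas import *
c,o=pickle.load(open("pics/w6.pkl","rb"))
f=lambda x,y:((x+.5)/4.5-.5+340,(y+.5)/4.5-.5+160)
e=o["eef_pos"];zt=e[2]-.0329
print("nose",at(c,*f(255,458),.079)[:2], "hole",at(c,*f(236,432),zt)[:2])
print("pintip",at(c,*f(429,147),.0675)[:2],"pinhole",at(c,*f(453,155),zt)[:2])
E
```

```text
nose [ 0.591  -0.0143] hole [ 0.5894 -0.0127]
pintip [0.6063 0.0231] pinhole [0.6048 0.0238]
```

Request:
drive_tool:
  increments: "0.001 -0.0004 -0.003 0;0 0 -0.004 0;0 0 -0.003 0;0 0 0 0"

```text
t: 6.68
eef_pos: [0.5317, -0.0237, 0.0986]
tool_rot: [-0.0, 0.649, 0.76, -0.0]
contact_force: [0.1, 0.1, -1.9]
gripper_width: 0.109
```

No contact force, and the underside is about 8 mm below the pin tips, so both pins are in their holes. I'll go on down.

Request:
drive_tool:
  increments: "0 0 -0.003 0;0 0 -0.003 0;0 0 -0.002 0;0 0 0 0"

```text
t: 7.02
eef_pos: [0.5321, -0.0237, 0.091]
tool_rot: [-0.0, 0.649, 0.76, -0.0]
contact_force: [-0.3, -0.8, -2.0]
gripper_width: 0.109
```

```bash
python3 look.py wrist w7; python3 look.py side s7; python3 - <<'E'
from h import *
i=cv2.imread("pics/w7.png")
crop(i,340,160,140,130,4.5,"pics/c11.png");crop(cv2.imread("pics/s7.png"),230,160,120,100,6,"pics/c12.png")
E
```

```text
t 7.0167 p [ 0.5321 -0.0237  0.091 ] tool y angle 0.15695358079434352 F [-0.2653 -0.7808 -1.9797] g 0.10933970640641615
t 7.0667 p [ 0.5322 -0.0237  0.0912] tool y angle 0.15702856207346141 F [ 0.6072  0.1975 -1.7107] g 0.11088399937954947
```

View pics/c11.png

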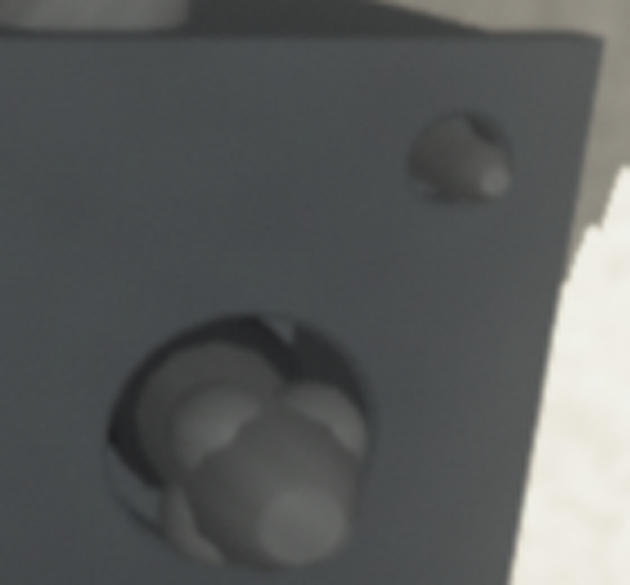

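View pics/c12.png

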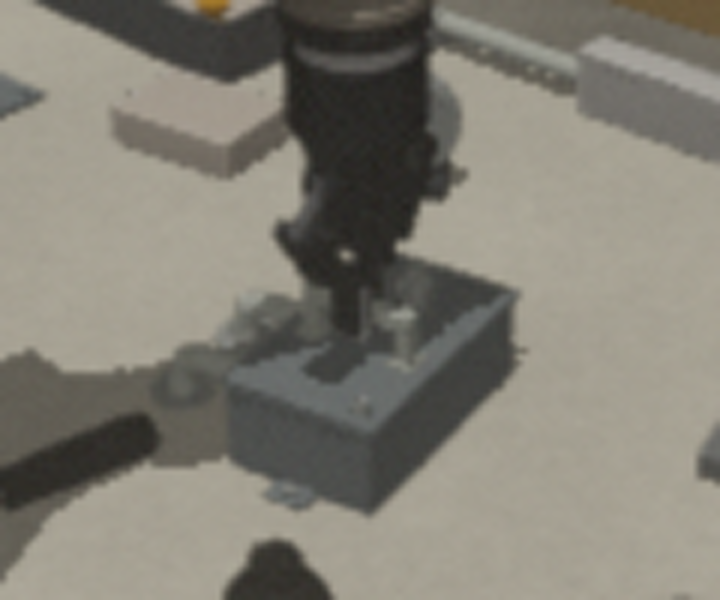

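Both pins show through and the plate looks nearly flush. I'll press until there is contact.

Request:
drive_tool:
  increments: "0 0 -0.001 0;0 0 -0.001 0;0 0 0 0"

```text
t: 7.37
eef_pos: [0.5323, -0.0237, 0.0908]
tool_rot: [-0.0, 0.65, 0.76, 0.001]
contact_force: [-6.3, 0.6, 15.5]
gripper_width: 0.105
```

Request:
drive_tool:
  increments: "0 0 0.001 0;0 0 0 0;0 0 0 0;0 0 0 0;0 0 0 0"
  grip: 0.5

```text
t: 7.78
eef_pos: [0.5322, -0.0237, 0.0902]
tool_rot: [-0.0, 0.649, 0.76, -0.0]
contact_force: [-0.6, -0.4, 0.5]
gripper_width: 0.499
```

Request:
drive_tool:
  increments: "0 0 0.01 0;0 0 0.03 0;0 0 0.04 0;0 0 0.04 0;0 0 0 0"

```text
t: 8.2
eef_pos: [0.5364, -0.0245, 0.218]
tool_rot: [0.004, 0.65, 0.76, 0.004]
contact_force: [1.2, 0.1, 0.6]
gripper_width: 0.499
```

```bash
python3 look.py wrist w8; python3 look.py side s8; python3 - <<'E'
from h import *
crop(cv2.imread("pics/s8.png"),230,160,120,100,6,"pics/c13.png")
E
```

```text
t 8.2 p [ 0.5364 -0.0245  0.218 ] tool y angle 0.15576214487245593 F [1.1715 0.0635 0.601 ] g 0.4986724546376075
t 8.25 p [ 0.5349 -0.024   0.215 ] tool y angle 0.15656035933688808 F [-0.7632  0.2962 -0.1491] g 0.4987871970880137
```

View pics/w8.png

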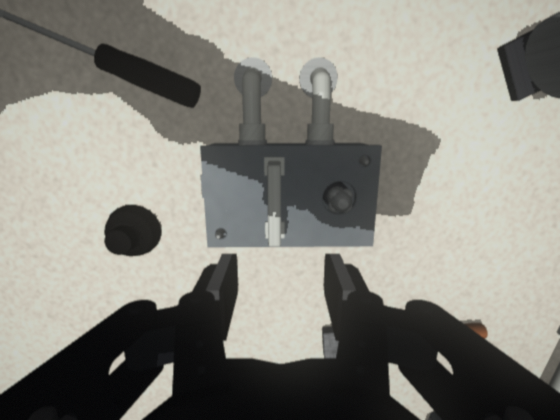

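View pics/c13.png

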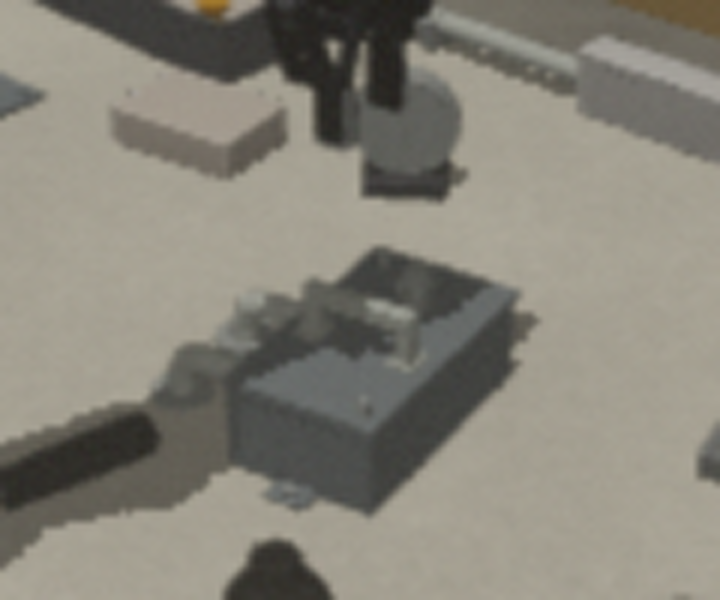

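```bash
python3 -c "
from station import bot
print(bot.get_obs()['q'])"
```

```text
[-0.47823531  0.31068206  0.49609013  1.96415725 -0.18729933  0.90627876
  0.27026577]
```

Request:
drive_tool:
  increments: "-0.0043 -0.019 0 0.121;-0.0043 -0.019 0 0.121;-0.0043 -0.019 0 0.121;-0.0043 -0.019 0 0.121;-0.0043 -0.019 0 0.121;-0.0043 -0.019 0 0.121;-0.0043 -0.019 0 0.121;-0.0043 -0.019 0 0.121;-0.0043 -0.019 0 0.121;-0.0043 -0.019 0 0.121;-0.0043 -0.019 0 0.121;-0.0043 -0.019 0 0.121"
  grip: 1

```text
t: 9.3
eef_pos: [0.4793, -0.2522, 0.2091]
tool_rot: [-0.001, -0.022, 1.0, 0.001]
contact_force: [1.2, 0.4, 0.1]
gripper_width: 1.002
```

Request:
drive_tool:
  increments: "-0.004 -0.018 0 0.12;0 0 0 0;0 0 0 0"

```text
t: 9.55
eef_pos: [0.4754, -0.2703, 0.2093]
tool_rot: [-0.001, -0.077, 0.997, 0.0]
contact_force: [-0.1, 0.8, 0.3]
gripper_width: 0.999
```

```bash
python3 look.py wrist w9; python3 - <<'E'
from h import *
crop(cv2.imread("pics/w9.png"),210,120,140,110,5,"pics/c14.png")
E
```

```text
t 9.55 p [ 0.4754 -0.2703  0.2093] tool y angle 1.7245154907417002 F [-0.0749  0.7896  0.2691] g 0.9985608020926517
```

View pics/w9.png

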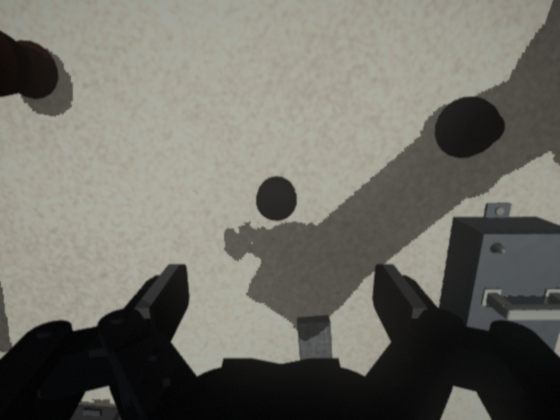

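View pics/c14.png

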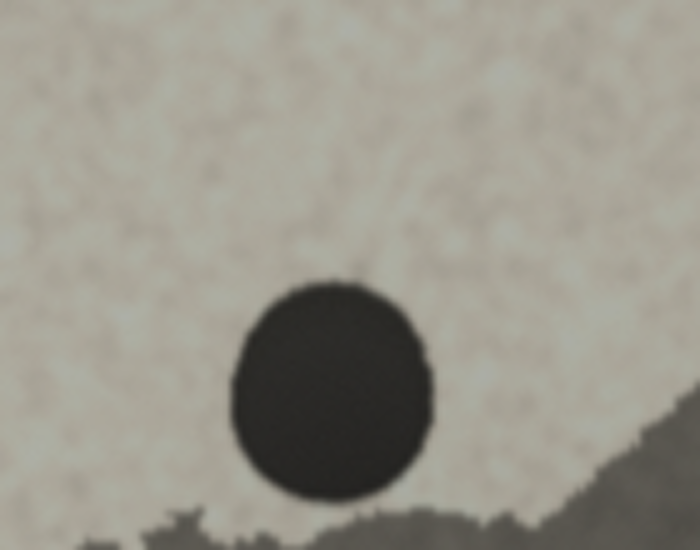

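```bash
python3 - <<'E'
from meas import *
c,o=pickle.load(open("pics/w9.pkl","rb"))
im=cv2.imread("pics/w9.png")[170:225,245:310].max(2); m=(im<70)&(np.arange(65)[None]>=0)
n,l,st,ce=cv2.connectedComponentsWithStats((im<62).astype(np.uint8)); print(st,ce)
f=lambda x,y:((x+.5)/5-.5+210,(y+.5)/5-.5+120)
a=np.r_[f(231,279),f(434,503)]
t=np.linspace(0,2*np.pi,200)
def bb(p):
    P=np.vstack([np.c_[p[0]+.02*np.cos(t),p[1]+.02*np.sin(t),0*t+z] for z in (0,.034)])
    q=proj(c,P);return np.r_[q.min(0),q.max(0)]-a
s=least_squares(bb,[.479,-.27],x_scale=.01);print(s.x,s.fun,o["eef_pos"])
E
```

```text
[[   0    0   65   55 2259]
 [  12    7   39   43 1316]] [[32.5843 26.1669]
 [30.997  28.4301]]
[ 0.4802 -0.2743] [-0.203  -0.4308  0.2031  0.428 ] [ 0.4754 -0.2703  0.2093]
```

Request:
drive_tool:
  increments: "0.0048 -0.004 -0.03 0;0 0 -0.04 0;0 0 -0.04 0;0 0 -0.04 0;0 0 -0.02 0;0 0 -0.009 0;0 0 -0.003 0;0 0 0 0;0 0 0 0"

```text
t: 10.35
eef_pos: [0.4826, -0.2738, 0.0297]
tool_rot: [0.001, -0.079, 0.997, -0.0]
contact_force: [-0.5, -0.8, 0.3]
gripper_width: 1.0
```

```bash
python3 look.py wrist w10
```

```text
t 10.35 p [ 0.4826 -0.2738  0.0297] tool y angle 1.728966128412433 F [-0.5046 -0.8497  0.27  ] g 1.000247176218141
```

View pics/w10.png

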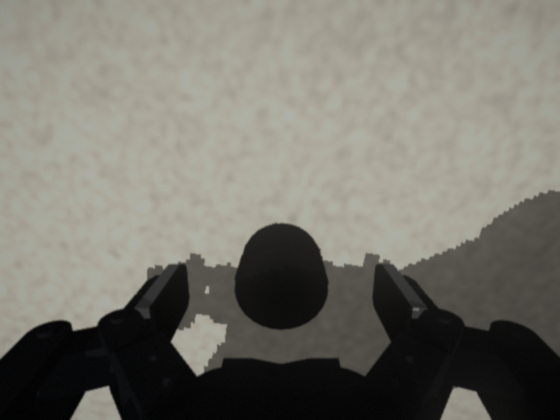

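Request:
drive_tool:
  increments: "-0.002 -0.0005 -0.0025 0;0 0 0 0;0 0 0 0"

```text
t: 10.65
eef_pos: [0.4795, -0.2744, 0.0265]
tool_rot: [0.0, -0.079, 0.997, -0.0]
contact_force: [0.0, -0.2, 0.2]
gripper_width: 1.002
```

Request:
drive_tool:
  increments: "0 0 0 0;0 0 0 0;0 0 0 0;0 0 0 0;0 0 0 0;0 0 0 0"
  grip: 0
  squeeze: 80

```text
t: 11.15
eef_pos: [0.4796, -0.2743, 0.0262]
tool_rot: [0.0, -0.079, 0.997, 0.0]
contact_force: [-0.6, 0.3, 5.6]
gripper_width: 0.444
```

```bash
python3 look.py wrist w11
```

```text
t 11.15 p [ 0.4796 -0.2743  0.0262] tool y angle 1.7288488430987967 F [-0.553   0.3352  5.5849] g 0.4439830568919926
```

View pics/w11.png

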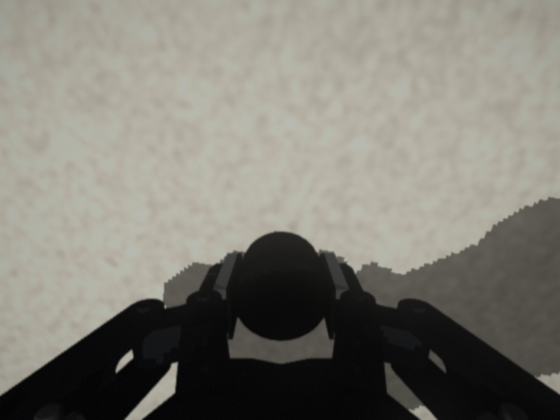

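Request:
drive_tool:
  increments: "0 0 0.01 0;0 0 0.03 0;0 0 0.04 0;0 0 0.04 0;0.013 0.03 0.005 0;0.014 0.033 0 0;0.014 0.033 0 0;0.014 0.033 0 0;0.014 0.033 0 0;0.014 0.033 0 0;0.014 0.033 0 0;0.014 0.032 0 0"

```text
t: 12.2
eef_pos: [0.5907, -0.0123, 0.1514]
tool_rot: [0.0, -0.079, 0.997, 0.0]
contact_force: [0.9, -0.6, -0.7]
gripper_width: 0.44
```

Request:
drive_tool:
  increments: "0 0 0 0;0 0 0 0;0 0 0 0"

```text
t: 12.45
eef_pos: [0.59, -0.0148, 0.151]
tool_rot: [-0.0, -0.079, 0.997, -0.0]
contact_force: [-0.2, -1.1, -0.4]
gripper_width: 0.443
```

```bash
python3 look.py wrist w12; python3 look.py side s12; python3 - <<'E'
from h import *
crop(cv2.imread("pics/w12.png"),180,180,200,160,4,"pics/c15.png")
crop(cv2.imread("pics/s12.png"),230,130,120,110,6,"pics/c16.png")
E
```

```text
t 12.45 p [ 0.59   -0.0148  0.151 ] tool y angle 1.7289765695900137 F [-0.1953 -1.1027 -0.4208] g 0.44272256187569925
t 12.5 p [ 0.5898 -0.0157  0.151 ] tool y angle 1.7272785949490963 F [-0.1349 -0.721  -0.9966] g 0.44072108378879016
```

View pics/w12.png

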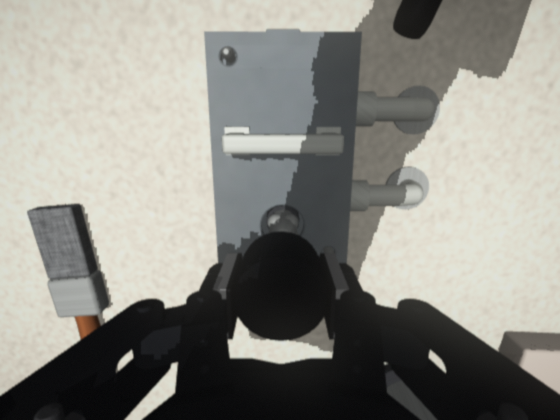

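View pics/c16.png

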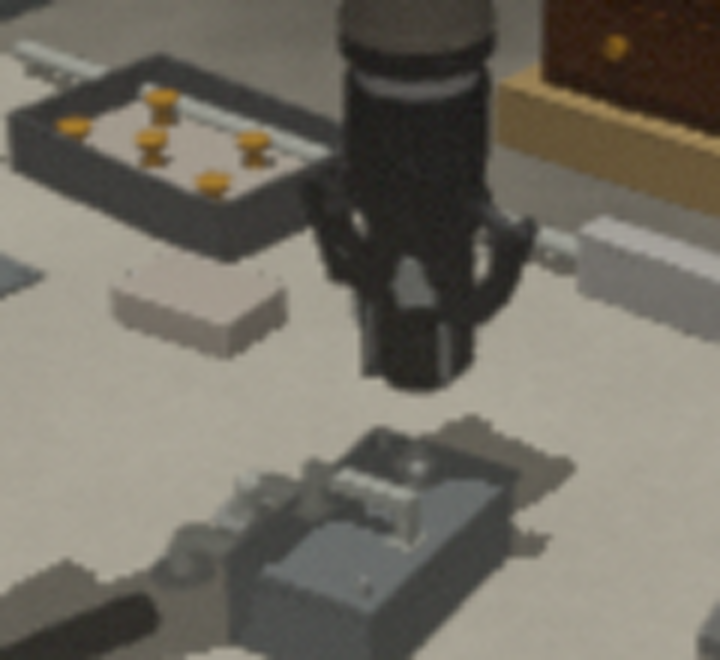

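```bash
python3 - <<'E'
from meas import *
c,o=pickle.load(open("pics/w12.png".replace("png","pkl"),"rb"))
e=o["eef_pos"]
# cover: image right=+y=local -y ; up=-x=local +x
uv=[(205.5,32),(360.5,32),(223,148),(343,148)]
L=[(.08,.048,.058),(.08,-.048,.058),(.0095,.035,.084),(.0095,-.035,.084)]
p,r=pose_fit(c,uv[:2],L[:2],[.546,-.02,-2.985,0]);print(p)
uv=[(205.5,32),(360.5,32),(223.5,136),(343,136)]
L=[(.08,.048,.058),(.08,-.048,.058),(.0205,.035,.09),(.0205,-.035,.09)]
p,r=pose_fit(c,uv,L,[.546,-.02,-2.985,0]);print(p,r)
R=np.array([[np.cos(p[2]),-np.sin(p[2])],[np.sin(p[2]),np.cos(p[2])]])
print("stud",p[:2]+R@[-.045,0])
t=np.linspace(0,2*np.pi,200)
zb=e[2]-.0262
a=np.array([229.5,231,335.5,340])
def bb(q):
    P=np.vstack([np.c_[q[0]+.02*np.cos(t),q[1]+.02*np.sin(t),0*t+z] for z in (zb,zb+.034)])
    q=proj(c,P);return np.r_[q.min(0),q.max(0)]-a
s=least_squares(bb,e[:2],x_scale=.01);print("cap",s.x,s.fun,e)
# stud nose circle: visible left edge of shank
st=p[:2]+R@[-.045,0]
print(proj(c,[[*st,.079]]),[proj(c,np.c_[st[0]+.0128*np.cos(t),st[1]+.0128*np.sin(t),0*t+.067]).min(0),proj(c,np.c_[st[0]+.0128*np.cos(t),st[1]+.0128*np.sin(t),0*t+.067]).max(0)])
E
```

```text
[ 0.5475 -0.0207 -2.9833]
[ 0.5479 -0.0206 -2.9827] [[-1.1285  0.7879]
 [ 1.2351  0.6975]
 [-2.226  -0.5475]
 [ 2.1243 -0.5676]]
stud [ 0.5923 -0.0135]
cap [ 0.5902 -0.0144] [ 4.3001 -2.9314 -4.2981  2.3706] [ 0.59   -0.0148  0.151 ]
[[282.8442 237.1218]] [array([264.3002, 213.2672]), array([301.1822, 248.0486])]
```

View pics/c15.png

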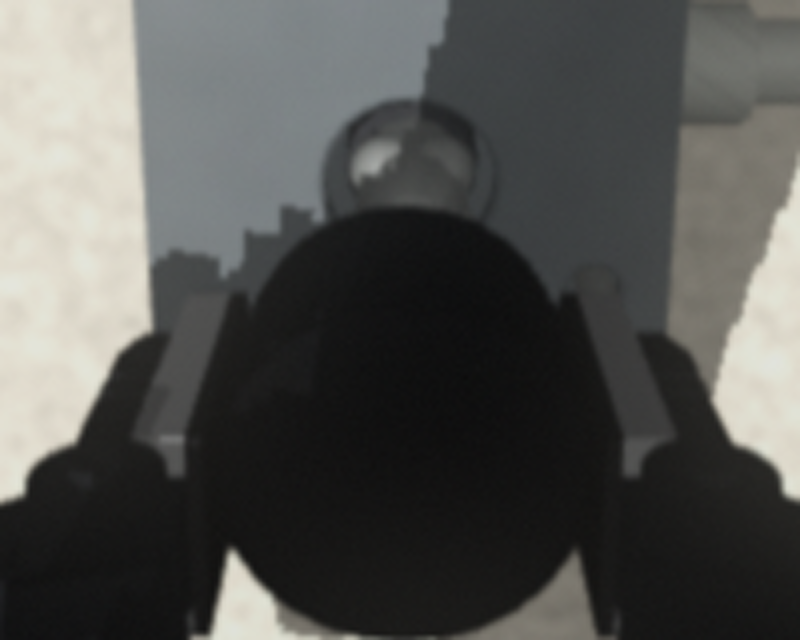

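```bash
python3 - <<'E'
from meas import *
c,o=pickle.load(open("pics/w12.pkl","rb"))
t=np.linspace(0,2*np.pi,400)
def g(p):
    q=proj(c,np.c_[p[0]+.0155*np.cos(t),p[1]+.0155*np.sin(t),0*t+.058])
    return np.array([q[:,0].min()-260.4,q[:,0].max()-304.4,q[:,1].min()-204.9])
s=least_squares(g,[.591,-.014],x_scale=.01);print(s.x,s.fun,o["eef_pos"])
E
```

```text
[ 0.5916 -0.0138] [ 0.4986 -0.4985 -0.0195] [ 0.59   -0.0148  0.151 ]
```

Request:
drive_tool:
  increments: "0.0013 0.001 -0.015 0;0 0 -0.02 0;0 0 -0.01 0;0 0 0 0;0 0 0 0"

```text
t: 12.97
eef_pos: [0.5911, -0.0142, 0.1056]
tool_rot: [-0.001, -0.078, 0.997, -0.0]
contact_force: [-0.4, -0.4, -0.9]
gripper_width: 0.443
```

```bash
python3 look.py side s13;  python3 - <<'E'
from h import *
crop(cv2.imread("pics/s13.png"),240,140,110,100,6,"pics/c17.png")
E
```

```text
t 12.9667 p [ 0.5911 -0.0142  0.1056] tool y angle 1.727467535053472 F [-0.3835 -0.4369 -0.876 ] g 0.4425428869688598
```

View pics/c17.png

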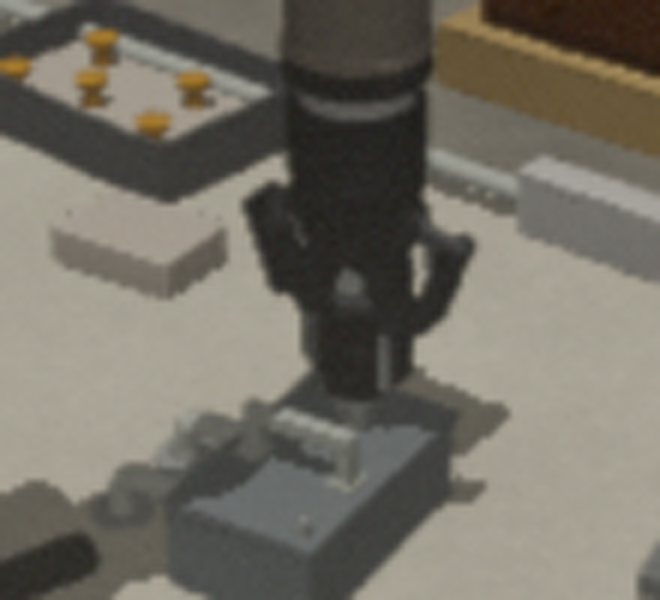

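Request:
drive_tool:
  increments: "0.0002 0.0003 -0.003 0;0 0 -0.003 0;0 0 -0.001 0;0 0 0 0"

```text
t: 13.35
eef_pos: [0.5917, -0.013, 0.0989]
tool_rot: [-0.0, -0.079, 0.997, -0.0]
contact_force: [-1.9, -0.1, 0.7]
gripper_width: 0.446
```

Request:
drive_tool:
  increments: "0 0 -0.001 0;0 0 -0.001 0;0 0 0 0"

```text
t: 13.6
eef_pos: [0.5911, -0.0132, 0.0973]
tool_rot: [-0.001, -0.079, 0.997, 0.0]
contact_force: [-4.4, -0.9, 6.7]
gripper_width: 0.443
```

Request:
drive_tool:
  increments: "-0.0005 0 -0.0005 0;0 0 -0.0005 0;0 0 0 0"

```text
t: 13.85
eef_pos: [0.5905, -0.0133, 0.0964]
tool_rot: [-0.001, -0.079, 0.997, 0.0]
contact_force: [-4.9, -1.1, 8.5]
gripper_width: 0.445
```

Request:
drive_tool:
  increments: "0 0 -0.0005 0;0 0 -0.0005 0;0 0 0 0"

```text
t: 14.1
eef_pos: [0.5903, -0.0134, 0.0954]
tool_rot: [-0.001, -0.079, 0.997, 0.0]
contact_force: [-5.4, -1.0, 9.3]
gripper_width: 0.446
```

Request:
drive_tool:
  increments: "0 0 -0.0007 0;0 0 -0.0007 0;0 0 0 0"

```text
t: 14.35
eef_pos: [0.5905, -0.0133, 0.094]
tool_rot: [-0.001, -0.079, 0.997, 0.0]
contact_force: [-5.1, -1.0, 7.9]
gripper_width: 0.448
```

Request:
drive_tool:
  increments: "0 0 -0.0007 0;0 0 -0.0007 0;0 0 0 0"

```text
t: 14.6
eef_pos: [0.5899, -0.0134, 0.0916]
tool_rot: [-0.001, -0.079, 0.997, -0.0]
contact_force: [-4.3, -1.8, -0.3]
gripper_width: 0.441
```

Request:
drive_tool:
  increments: "-0.0005 0 -0.002 0;0 0 -0.002 0;0 0 -0.001 0;0 0 0 0"

```text
t: 14.93
eef_pos: [0.5906, -0.0128, 0.0862]
tool_rot: [-0.0, -0.079, 0.997, -0.0]
contact_force: [-2.4, -0.8, -6.2]
gripper_width: 0.443
```

```bash
python3 look.py side s14;  python3 look.py wrist w14; python3 - <<'E'
from h import *
crop(cv2.imread("pics/s14.png"),260,165,80,70,8,"pics/c18.png")
E
```

```text
t 14.9333 p [ 0.5906 -0.0128  0.0862] tool y angle 1.7291756283252075 F [-2.3658 -0.8374 -6.1972] g 0.44301665078182817
t 14.9833 p [ 0.5905 -0.0129  0.0863] tool y angle 1.7290852880084728 F [-2.397  -1.3372 -6.07  ] g 0.443787755942374
```

View pics/c18.png

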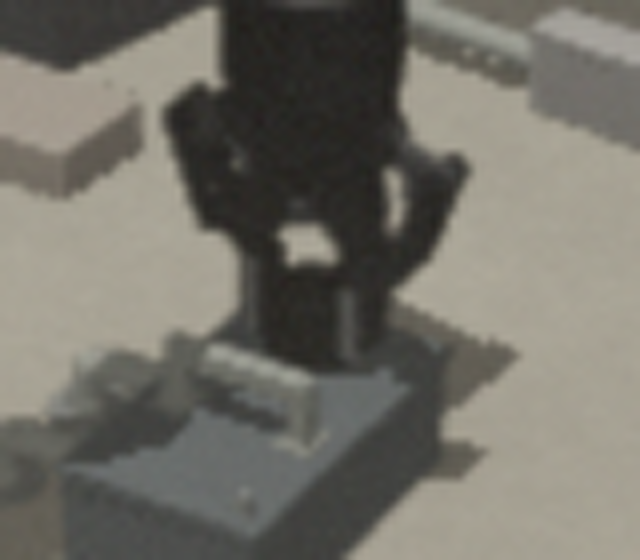

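View pics/w14.png

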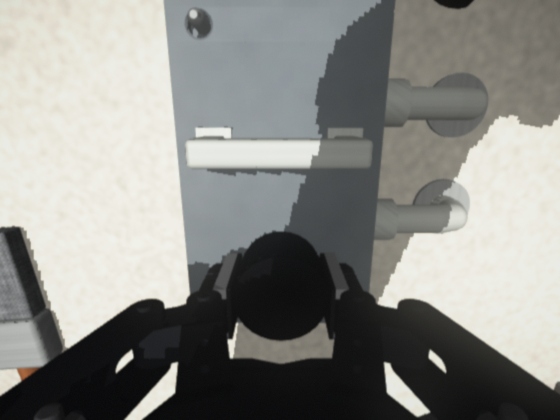

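The click happened: force dropped from 9 N to -6 N, so the cap is pulling itself down. I'll press it to its seat.

Request:
drive_tool:
  increments: "0 0 -0.001 0;0 0 -0.001 0;0 0 0 0;0 0 0 0"

```text
t: 15.37
eef_pos: [0.5909, -0.0129, 0.0852]
tool_rot: [0.0, -0.079, 0.997, 0.0]
contact_force: [-3.7, -1.1, 0.1]
gripper_width: 0.447
```

Request:
drive_tool:
  increments: "0 0 -0.0005 0;0 0 0 0;0 0 0 0"

```text
t: 15.62
eef_pos: [0.5909, -0.0129, 0.0847]
tool_rot: [0.0, -0.079, 0.997, 0.0]
contact_force: [-4.3, -1.7, 3.0]
gripper_width: 0.44
```

Request:
drive_tool:
  increments: "0 0 -0.0005 0;0 0 0 0;0 0 0 0"

```text
t: 15.87
eef_pos: [0.5909, -0.013, 0.0843]
tool_rot: [0.0, -0.079, 0.997, 0.0]
contact_force: [-4.8, -1.2, 4.3]
gripper_width: 0.446
```

Request:
drive_tool:
  increments: "0 0 -0.0003 0;0 0 0 0;0 0 0 0"

```text
t: 16.12
eef_pos: [0.5909, -0.013, 0.0843]
tool_rot: [0.0, -0.079, 0.997, 0.0]
contact_force: [-6.4, -1.7, 6.6]
gripper_width: 0.444
```

Request:
drive_tool:
  increments: "-0.0005 -0.0002 -0.0004 0;0 0 0 0;0 0 0 0"

```text
t: 16.37
eef_pos: [0.5909, -0.013, 0.0842]
tool_rot: [0.001, -0.079, 0.997, 0.0]
contact_force: [-5.3, -0.1, 9.3]
gripper_width: 0.444
```

Request:
drive_tool:
  increments: "-0.0005 0 -0.0003 0;0 0 0 0;0 0 0 0;0 0 0 0;0 0 0 0;0 0 0 0"

```text
t: 16.87
eef_pos: [0.5909, -0.013, 0.0842]
tool_rot: [0.001, -0.079, 0.997, 0.0]
contact_force: [-5.6, -0.8, 9.5]
gripper_width: 0.449
```

```bash
python3 look.py side s15;  python3 look.py wrist w15; python3 look.py top t15; python3 - <<'E'
from h import *
crop(cv2.imread("pics/s15.png"),250,165,90,75,8,"pics/c19.png")
E
```

```text
t 16.8667 p [ 0.5909 -0.013   0.0842] tool y angle 1.7288614893673162 F [-5.6162 -0.7525  9.4836] g 0.44861985354546796
t 16.9167 p [ 0.5909 -0.013   0.0842] tool y angle 1.728883646133873 F [-6.2894 -0.8458  9.4491] g 0.4446906821291825
t 16.9667 p [ 0.5909 -0.013   0.0842] tool y angle 1.7289527802860225 F [-5.5111 -1.1134  8.3483] g 0.44212420377457035
```

View pics/c19.png

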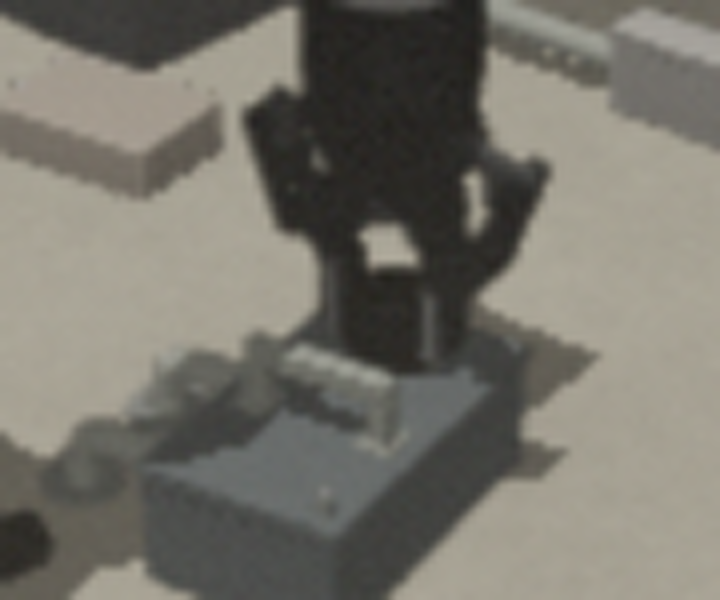

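View pics/w15.png

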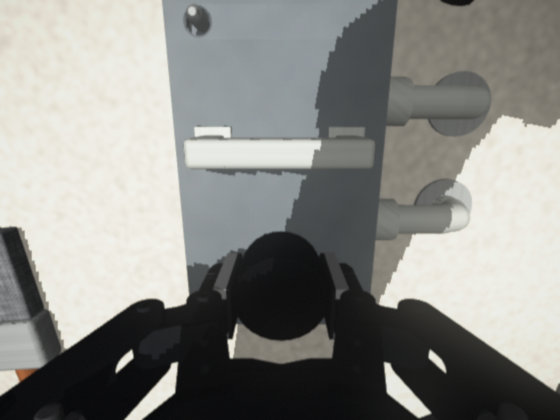

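View pics/t15.png

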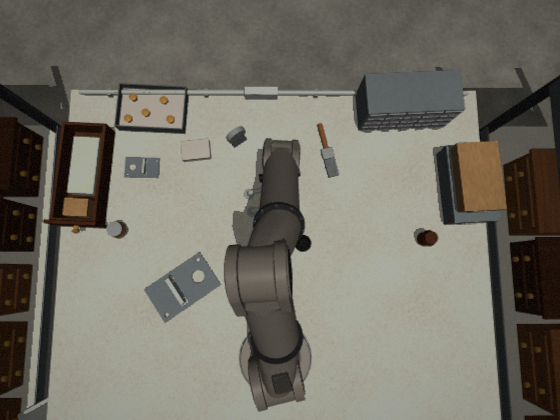

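Request:
drive_tool:
  increments: "0 0 -0.0002 0;0 0 0 0;0 0 0 0;0 0 0 0;0 0 0 0;0 0 0 0"

```text
t: 17.52
eef_pos: [0.5908, -0.013, 0.0842]
tool_rot: [0.001, -0.079, 0.997, 0.0]
contact_force: [-5.6, -1.0, 11.1]
gripper_width: 0.444
```

Request:
drive_tool:
  increments: "0 0 0 0;0 0 0 0;0 0 0 0;0 0 0 0;0 0 0 0;0 0 0 0"

```text
t: 18.02
eef_pos: [0.5909, -0.013, 0.0842]
tool_rot: [0.001, -0.079, 0.997, 0.0]
contact_force: [-6.0, -0.0, 10.5]
gripper_width: 0.443
```

The press holds steady at about 10.5–11 N with the cap at its seated height, so I'm handing in.

```bash
python3 -c "
from station import bot
print(bot.hand_in())"
```

```text
the job is handed in; nothing more can be done
None
```

The box is closed: the cover is on, the cap is snapped onto the stud, and the gripper is still holding the cap down. I handed in at about 18 s of the 64 s allowed.

- **Cover:** I used the medium-sized plate and lowered it over both pins and the stud with no contact on the way. It touched the rim at TCP height 0.0908 m, against 0.0909 m expected. Pictures after release show it flush with both pins through.
- **Cap:** The resistance peaked at about 9 N and then dropped to about -6 N, which was the click. It bottomed out at TCP height 0.0842 m, exactly where a fully seated cap should be.
- **Final hold:** The vertical push read 11.1 N, then 10.5 N half a second later, with the height unchanged and the grip at 80 N.
- **Other things on the bench:** The last top view shows no bystander visibly moved. The arm hides the screwdriver and the box in that view.

**Checks that disagreed:**
- A sideways force of about 6 N in -x remains during the hold. Small x corrections did not remove it.
- My first rough box position from the top camera was about 5 mm off the wrist camera's in both x and y. I used the wrist one, and the fit confirmed it.

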